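Feel round a newly fitted tyre

ROBOT

A 6-joint arm with a two-finger parallel gripper is mounted at the origin on the work surface. World frame = base frame: x ahead of the robot, y to its left, z up, the work surface at z = 0. Lengths are in m, angles in rad, forces in N, time in s.
With the tool pointing down it reaches from about 0.4 to 0.925 m from the base axis. Payload 12.5 kg.
Tool frame: the origin (TCP) lies on the centre line of the jaws, within the pads' length; the fingertips stand 11 mm ahead of it and the grasp point (between the pads) lies 8 mm behind it; x points along the fingers, y is the direction in which the jaws open and shut, and the axes are right-handed (so a half turn about x gives the same grasp; the last joint's range is limited). The gripper opens to 95 mm and grips with 3 to 60 N. Pads are 20 mm wide; open, the fingers measure 119 mm over their backs; the gripper's body (75 mm by 180 mm) begins 59 mm behind the grasp point.
Start: joints at [-1.419, 0.491, 1.559, -0, 1.092, -0.106], TCP at [0.159, -0.604, 0.226] pointing down, gripper open.
Joint ranges: [-3.1, 3.1], [-0.84, 2.19], [0.05, 2.79], [-1.13, 4.28], [0.06, 2.93], [-2.69, 2.69]. Speed limits (rad/s): [2.22, 2.22, 2.79, 3.14, 3.14, 3.14].

INTERFACE

Orientations are given as a unit quaternion [x, y, z, w].
In Python, from bench import * gives the robot as it stands.
- The arm moves only by the tool apply_moves, never from a script. Its argument "increments" is a list of rows, each an object with "xyz": the shift along the world's x, y, z in units of 25 mm (1.0 is 25 mm), a list of three; "dr": the turn, a rotation vector about the world's x, y, z in units of 6 degrees (1.0 is 6 degrees), a list of three. A call has 1 to 10 rows; each row is the pose to reach, as a shift and turn from the pose commanded when the call began; what a row does not reach only later rows make up. A row lasts 1/12 s, in which the tool goes at most 41.7 mm and 7.16 degrees, less where a joint would pass 70% of its speed; a pose out of reach is approached as far as the arm can. A call with a gripper value outside its range is refused whole. "grip" is the gripper's target within -1 to 1 (shut at 1, half-way at 0, fully open at -1), set as the call begins (left out, the last holds). The fingers move at their own pace and stop on an object; "squeeze" is the grip in N (left out, the last holds). Time passes only in rows, so rows that repeat a pose let the fingers close. It gives the time, the measured TCP pose, the force and the opening at its end, in the units of the state.
- get_obs(): the state, without advancing time (a new reading comes with each control period).
- snapshot(name): name is "scene" or "top"; returns (picture, depth): 384x512x3 uint8, blue, green, red; 384x512 float32, m along the optical axis (not along the pixel's ray), 0 where there is no reading.
- camera_params(name): a dict with "camera_matrix" (3x3 intrinsics, pixels), "k1" (the pictures are not rectified: a ray, as slopes to the right and down, at radius r is drawn at 1 + k1 r^2 times it, then the intrinsics apply), "pose" (4x4, takes a point from camera to world coordinates). Camera axes: x right, y up, looking along -z (the intrinsics and any distortion apply to the point x, -y, -z); pixel columns grow to the right and rows downward; lengths in m; the calibration is good to about 2 mm. A picture is of the moment at which its call begins. camera_params takes no time and is no camera call.
- job_done(): hands the job in, once; it reports no verdict.
Trained networks look in the newest picture that a camera, given by its name, has taken for a name from the list of things; names that differ only in an ending like _2 or _b are one class to them, and where a whole thing is asked for, a point or a joint stands for the part that bears it (a point fixed in the world has none). Each returns a list of dicts, best first, with "conf" (0 to 1); they miss things now and then, are a little off and sometimes report something else, mostly with a low value. They report only what shows in the picture. A call takes as long as a camera call.
- boxes_of(camera, target): "xy" ([column, row] as shares, 0 to 1, of the picture: columns of its width, rows of its height, amid what is visible of it).
The state is a dict: "t": time; "joints": joint angles; "joint_velocities": joint speeds; "tau": joint torques, N m; "tcp_pos": TCP position; "orientation": TCP orientation; "force": force on the tool from outside, world axes, zero at the start; "wrist_torque": the same for the moment, N m; "grip_width": finger opening in m.
Only numpy, scipy, OpenCV 4.12 (cv2) and the standard library are available. Lean on these libraries where they do the work, as an engineer would, in place of code of your own. Each camera call takes 0.05 s, during which the arm holds its last target.

TASK

A tyre has just been put on the small spoked wheel that lies flat on its stand. With the gripper's fingers closed, start at the valve and run the fingertips lightly along the tyre's upper edge, right where the tyre meets the rim, clockwise as seen from above, once all the way round and back to the valve, feeling that it is seated everywhere; then lift clear. Touch gently, do not pull the wheel round on its axle, take hold of nothing, and leave the tools and parts around it where they are.

Things in the scene. Friction and masses are not known exactly. Their poses are not given: they have to be found in the camera images.
- wheel: spoked wheel lying flat: steel rim 216 mm across, black tyre 280 mm across and 34 mm thick, upper side a round bulge, crest 17 mm above the origin at radius 123 mm; rim edge 12 mm above it at radius 108 mm; they meet at radius 112 mm: keep the fingertips' centre over that circle (tips wider than 22 mm rest on the crest). Origin: wheel centre, mid-thickness, 115 mm above bench; x towards the valve, z up
- valve (a point): start and end of the round: the point of the 112 mm radius circle in line with the valve, at the height of the tyre's crest. The valve is a stubby black angled stem 11 mm thick that comes out of the rim's inner side between two spokes, runs 20 mm towards the hub and turns up; its cap ends level with the rim's edge, 5 mm below this point. It may lie anywhere round the wheel
- stand: low post on a bolted steel foot 110 x 110 mm that holds the wheel's upright axle (its end 50 mm above the wheel's centre); origin under its centre. The wheel springs on it: pressed down at the tyre it yields 1 mm per 2.5 N and comes back. It turns stiffly: it stays put under a light touch, and is dragged round by a sideways pull of about 10 N at the tyre
- oil_can: small round oil can, 60 mm across, 80 mm tall with a thin bent brass spout reaching 110 mm; origin at the centre of its underside. Leave alone
- spanner: steel open-ended spanner lying flat, 150 mm long; origin under its middle. Leave alone
- tyre_lever_a: flat steel tyre lever, 110 mm long, 16 mm wide, lying on the bench; origin under its middle. Leave alone
- tyre_lever_b: second tyre lever, the same. Leave alone
- spare_hub: spare aluminium wheel hub standing on end, 48 mm across, 95 mm tall; origin at the centre of its underside. Leave alone
- nipple_tin: open round steel tin, 68 mm across, 32 mm tall; origin at the centre of its underside. Leave alone
- patch_box: grey plastic puncture-patch box 75 x 45 x 22 mm lying flat; origin at the centre of its underside. Leave alone

How it is judged:
On the way, in this order (a step that is already met when the one before it is completed fails the run):
1. fingertips touch the tyre edge at the valve (within about 22 mm) (contact force between the fingers and wheel above 0.3 N and x of the grasp point in the frame of wheel between 0.09 and 0.134 m and y of the grasp point in the frame of wheel between -0.022 and 0.022 m), for 0.1 s.
2. fingertips touch the tyre edge 40 degrees clockwise (from above) past the valve (within about 22 mm) (contact force between the fingers and wheel above 0.3 N and x of the grasp point in the frame of wheel between 0.0638 and 0.1078 m and y of the grasp point in the frame of wheel between -0.094 and -0.05 m), for 0.1 s.
3. fingertips touch the tyre edge 80 degrees clockwise (from above) past the valve (within about 22 mm) (contact force between the fingers and wheel above 0.3 N and x of the grasp point in the frame of wheel between -0.0026 and 0.0414 m and y of the grasp point in the frame of wheel between -0.1323 and -0.0883 m), for 0.1 s.
4. fingertips touch the tyre edge 120 degrees clockwise (from above) past the valve (within about 22 mm) (contact force between the fingers and wheel above 0.3 N and x of the grasp point in the frame of wheel between -0.078 and -0.034 m and y of the grasp point in the frame of wheel between -0.119 and -0.075 m), for 0.1 s.
5. fingertips touch the tyre edge 160 degrees clockwise (from above) past the valve (within about 22 mm) (contact force between the fingers and wheel above 0.3 N and x of the grasp point in the frame of wheel between -0.1272 and -0.0832 m and y of the grasp point in the frame of wheel between -0.0603 and -0.0163 m), for 0.1 s.
6. fingertips touch the tyre edge 200 degrees clockwise (from above) past the valve (within about 22 mm) (contact force between the fingers and wheel above 0.3 N and x of the grasp point in the frame of wheel between -0.1272 and -0.0832 m and y of the grasp point in the frame of wheel between 0.0163 and 0.0603 m), for 0.1 s.
7. fingertips touch the tyre edge 240 degrees clockwise (from above) past the valve (within about 22 mm) (contact force between the fingers and wheel above 0.3 N and x of the grasp point in the frame of wheel between -0.078 and -0.034 m and y of the grasp point in the frame of wheel between 0.075 and 0.119 m), for 0.1 s.
8. fingertips touch the tyre edge 280 degrees clockwise (from above) past the valve (within about 22 mm) (contact force between the fingers and wheel above 0.3 N and x of the grasp point in the frame of wheel between -0.0026 and 0.0414 m and y of the grasp point in the frame of wheel between 0.0883 and 0.1323 m), for 0.1 s.
9. fingertips touch the tyre edge 320 degrees clockwise (from above) past the valve (within about 22 mm) (contact force between the fingers and wheel above 0.3 N and x of the grasp point in the frame of wheel between 0.0638 and 0.1078 m and y of the grasp point in the frame of wheel between 0.05 and 0.094 m), for 0.1 s.
10. still going clockwise, fingertips touch the tyre edge again at the valve, the round closed (within about 22 mm) (all of step 1), for 0.1 s.
At the end, for the whole second after the job is handed in: After one full clockwise round of light touches from the valve back to the valve, the wheel rests level, its valve within 20 mm of where it was, and no tool or part around it has been moved more than 30 mm (distance of valve from where it was at the start of the episode below 0.02 m and angle between wheel's own z axis and vertical below 0.03 rad and angular speed of wheel below 0.1 rad/s and not (distance of any of oil_can, spanner, tyre_lever_a, tyre_lever_b, spare_hub, nipple_tin, patch_box from where it was at the start of the episode above 0.03 m)).
It fails at once if the wheel is pressed with more than 30 N (contact force between the fingers and wheel above 30 N).
It fails at once if the fingers reach down round the tyre or rim as if to grip it (contact force between the fingers and wheel above 0.3 N and z of the grasp point in the frame of wheel below 0.01 m).
It fails at once if the wheel is dragged round so that the valve is more than 25 mm from where it was (distance of valve from where it was at the start of the episode above 0.025 m).
It fails at once if a tool or part around the wheel is lifted, or moved more than 30 mm (distance of any of oil_can, spanner, tyre_lever_a, tyre_lever_b, spare_hub, nipple_tin, patch_box from where it was at the start of the episode above 0.03 m).
It also fails if it takes over 67 s, if anything falls off the work surface, if the arm or the gripper's body presses on something with over 40 N, if the wrist force passes 120 N, or if a joint passes its speed limit or range.

## Working session

There is one attempt and no reset: what is moved stays moved. The work goes in short steps, Python scripts to look and compute and a tool call to move; the robot and the scene stay as the last step left them, time stands still between calls to the robot, and variables do not carry over. Pictures are saved under pics/ and viewed, and the job is handed in when it is done.

Besides the shell and the picture viewer there is one more tool, called after ">>>" as name([rows], argument=value, ...), one row to a line, values as JSON. apply_moves: Moves the arm, as the interface text tells. Its arguments: {"type":"object","properties":{"increments":{"type":"array","items":{"type":"object","properties":{"xyz":{"type":"array","items":{"type":"number"}},"dr":{"type":"array","items":{"type":"number"}}}}},"grip":{"type":"number"},"squeeze":{"type":"number"}},"required":["increments"]}

```bash
mkdir -p pics
cat > h.py <<'E'
from bench import *
import numpy as np, cv2
def px2world(name,u,v,depth=None,z=None):
    c=camera_params(name);K=np.array(c["camera_matrix"]);k=c["k1"];P=np.array(c["pose"])
    d=np.array([(u-K[0,2])/K[0,0],(v-K[1,2])/K[1,1]]);s=d.copy()
    for _ in range(20): s=d/(1+k*(s@s))
    ray=np.array([s[0],-s[1],-1.0])
    if depth is not None: return P[:3,:3]@(ray*depth)+P[:3,3]
    r=P[:3,:3]@ray; t=(z-P[2,3])/r[2]; return P[:3,3]+t*r
def w2px(name,p):
    c=camera_params(name);K=np.array(c["camera_matrix"]);k=c["k1"];P=np.array(c["pose"])
    q=P[:3,:3].T@(np.array(p)-P[:3,3]);s=np.array([q[0],-q[1]])/-q[2];s=s*(1+k*(s@s))
    return K[0,0]*s[0]+K[0,2],K[1,1]*s[1]+K[1,2]
E
python3 - <<'E'
from h import *
for n in("scene","top"):
    im,d=snapshot(n);cv2.imwrite(f"pics/{n}1.png",im);np.save(f"{n}1.npy",d)
    for t in("wheel","valve"): print(n,t,[(x["conf"],np.array(x["xy"])*[512,384]) for x in boxes_of(n,t)][:3])
    print(camera_params(n)["pose"])
o=get_obs();print({k:np.round(v,3) for k,v in o.items()})
E
```

```text
scene wheel [(0.71, array([238.6944, 166.5024])), (0.66, array([169.0112, 241.6128]))]
scene valve [(0.88, array([240.0256, 164.0832])), (0.61, array([288.    , 252.9024])), (0.58, array([167.5776, 151.488 ]))]
[[-0.62833545 -0.62438462  0.4640457   1.02130893]
 [ 0.77780947 -0.51525396  0.35989692  0.35950689]
 [ 0.01438728  0.58707513  0.8094046   0.83955022]
 [ 0.          0.          0.          1.        ]]
top wheel [(0.94, array([277.2992, 203.9808]))]
top valve [(0.85, array([281.1904, 203.4816]))]
[[ 0.02124573  0.98483631 -0.17218034  0.39040812]
 [-0.99956426  0.02445371  0.01653172  0.03866373]
 [ 0.02049149  0.17175409  0.98492671  1.248945  ]
 [ 0.          0.          0.          1.        ]]
{'t': np.float64(0.3), 'joints': array([-1.419,  0.491,  1.559, -0.   ,  1.092, -0.106]), 'joint_velocities': array([-0.   , -0.002, -0.001, -0.001, -0.001, -0.002]), 'tau': array([-3.0000e-03, -6.1194e+01, -2.5807e+01,  6.9000e-02,  4.6000e-02,
       -0.0000e+00]), 'tcp_pos': array([ 0.159, -0.604,  0.225]), 'orientation': array([-0.701, -0.091,  0.701, -0.091]), 'force': array([-0.326, -0.365, -0.861]), 'wrist_torque': array([0.012, 0.025, 0.054]), 'grip_width': np.float64(0.095)}
```

Run:
```python
import cv2
for n in("scene","top"):
    im=cv2.imread(f"pics/{n}1.png");cv2.imwrite(f"pics/{n}1b.png",cv2.resize(im,(800,600),interpolation=3))
im=cv2.imread("pics/top1.png")[120:290,190:370]
cv2.imwrite("pics/top1c.png",cv2.resize(im,None,fx=3.5,fy=3.5,interpolation=3))
```

```text
(no output)
```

View pics/scene1b.png

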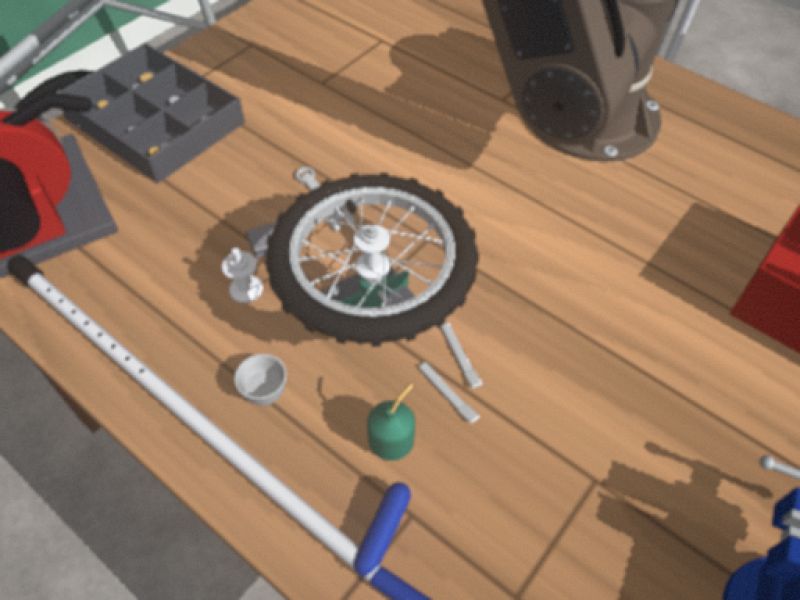

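View pics/top1b.png

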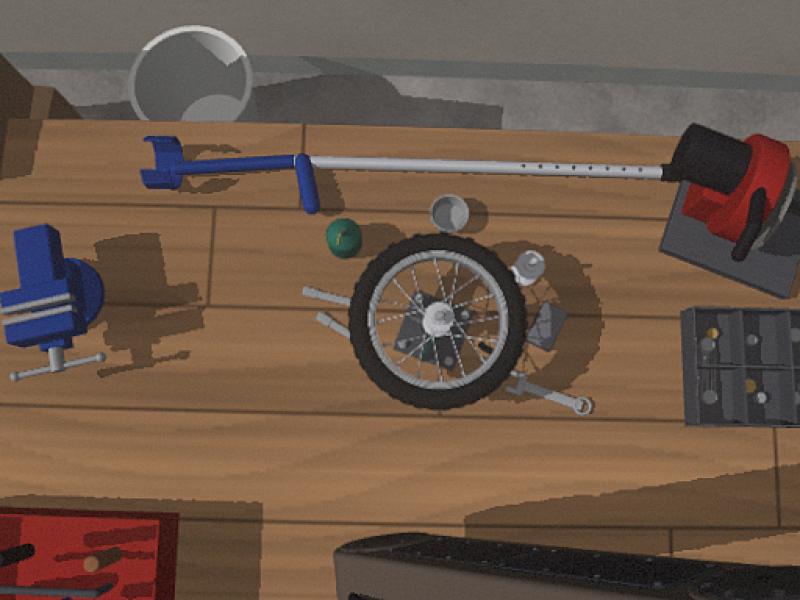

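View pics/top1c.png

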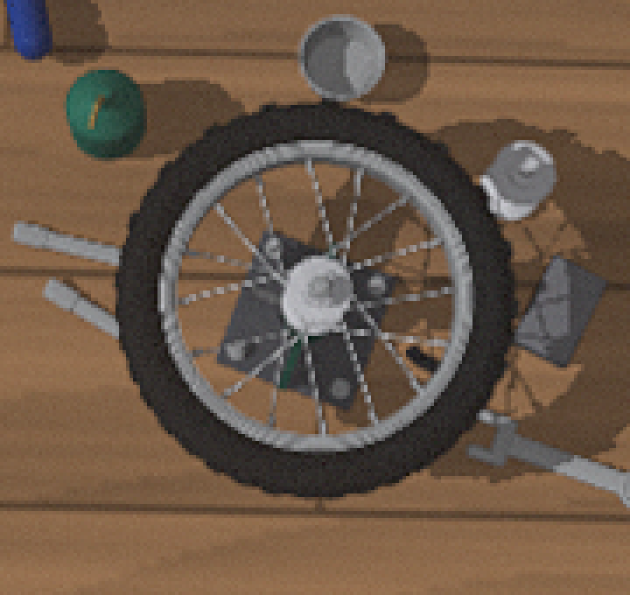

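```bash
cat > m.py <<'E'
from h import *
from scipy.optimize import least_squares
im=cv2.imread("pics/top1.png");d=np.load("top1.npy")
def cloud(n,im,d):
    v,u=np.nonzero(d>0)
    P=np.array([px2world(n,a,b,depth=d[b,a]) for a,b in zip(u,v)])
    return u,v,P
res={}
for n in("top","scene"):
    im=cv2.imread(f"pics/{n}1.png");d=np.load(f"{n}1.npy")
    u,v,P=cloud(n,im,d)
    c0=px2world("top",281,204,z=.13)[:2]
    r=np.hypot(*(P[:,:2]-c0).T)
    g=im[v,u].astype(int).max(1)
    m=(r<.165)&(P[:,2]>.10)&(P[:,2]<.14)&(g<75)
    Q=P[m]
    f=least_squares(lambda p:np.where((e:=np.hypot(Q[:,0]-p[0],Q[:,1]-p[1])-.124)>0,e,e),c0,loss="soft_l1",f_scale=.004)
    c=f.x; rr=np.hypot(*(Q[:,:2]-c).T)
    print(n,"c0",c0,"centre",c,len(Q),"r pct",np.percentile(rr,[1,10,50,90,99]),"z pct",np.percentile(Q[:,2],[10,50,90,98]))
    # crest heights by angle
    a=np.degrees(np.arctan2(*(Q[:,:2]-c).T[::-1]))
    print([ (k,round(float(np.percentile(Q[(abs((a-k+180)%360-180)<15)&(abs(rr-.123)<.006),2],50)),4)) for k in range(-180,180,60) if ((abs((a-k+180)%360-180)<15)&(abs(rr-.123)<.006)).any()])
    # axle top
    m=(r<.03)&(P[:,2]>.15); print("axle",P[m].mean(0),P[m,2].max())
    # valve candidates
    r=np.hypot(*(P[:,:2]-c).T)
    m=(r<.098)&(r>.05)&(P[:,2]>.095)&(P[:,2]<.135)&(g<70)
    if m.any():
        q=np.median(P[m],0); print("valve pts",m.sum(),q,u[m].mean(),v[m].mean(),"ang",np.degrees(np.arctan2(*(q[:2]-c)[::-1])),np.hypot(*(q[:2]-c)))
t=px2world("top",310,222,z=.125);s=px2world("scene",224,133,z=.125);print(t,s)
E
python3 m.py
```

```text
Traceback (most recent call last):
  File "m.py", line 11, in <module>
    u,v,P=cloud(n,im,d)
          ~~~~~^^^^^^^^
  File "m.py", line 6, in cloud
    P=np.array([px2world(n,a,b,depth=d[b,a]) for a,b in zip(u,v)])
                ~~~~~~~~^^^^^^^^^^^^^^^^^^^^
  File "h.py", line 4, in px2world
    c=camera_params(name);K=np.array(c["camera_matrix"]);k=c["k1"];P=np.array(c["pose"])
ValueError: time passes only in moves, steps and waits
```

```bash
sed -i 's/camera_params(name)/_cp(name)/; ' h.py; sed -i 's/^import numpy.*/&\nimport functools\n_cp=functools.lru_cache(None)(lambda n:camera_params(n))/' h.py; time python3 m.py; python3 -c "
from bench import *
print(get_obs()['t'])"
```

```text
top c0 [ 0.57521635 -0.03789191] centre [ 0.57512312 -0.03539739] 3853 r pct [0.09693739 0.11225951 0.12420277 0.13604674 0.14016197] z pct [0.12480913 0.13046896 0.13409798 0.13605379]
[(-180, 0.1323), (-120, 0.1321), (-60, 0.1321), (0, 0.1323), (60, 0.1322), (120, 0.1322)]
axle [ 0.57454087 -0.03688749  0.15721854] 0.16728343751004848
valve pts 41 [ 0.53411974 -0.10757998  0.12290246] 303.219512195122 215.65853658536585 ang -119.59877593468894 0.0830156770378399
scene c0 [ 0.57521635 -0.03789191] centre [ 0.58236569 -0.03248231] 3709 r pct [0.10783603 0.11343598 0.12452435 0.13295881 0.13703025] z pct [0.12265137 0.13109834 0.13362788 0.13487627]
[(-180, 0.1314), (-120, 0.1325), (-60, 0.1328), (0, 0.1308), (60, 0.1307), (120, 0.1327)]
axle [ 0.57846929 -0.03435818  0.15682004] 0.16807570976320008
valve pts 14 [ 0.53952034 -0.10529781  0.12469096] 224.35714285714286 132.28571428571428 ang -120.47297106090843 0.08448562158194563
[ 0.53365418 -0.10903465  0.125     ] [ 0.54060576 -0.1055108   0.125     ]
0.3
real	0m44.046s
user	0m43.000s
sys	0m0.415s
```

>>> apply_moves([
  {"xyz": [0.5,0.7,0.3],"dr": [0,0,0]},
  {"xyz": [1.4,1.8,0.5],"dr": [0,0,0]},
  {"xyz": [2.3,3.0,0.5],"dr": [0,0,0]},
  {"xyz": [3.2,4.2,0.5],"dr": [0,0,0]},
  {"xyz": [4.1,5.4,0.5],"dr": [0,0,0]},
  {"xyz": [5.0,6.5,0.5],"dr": [0,0,0]},
  {"xyz": [5.9,7.7,0.5],"dr": [0,0,0]},
  {"xyz": [6.8,8.9,0.5],"dr": [0,0,0]},
  {"xyz": [7.7,10.1,0.5],"dr": [0,0,0]},
  {"xyz": [8.6,11.2,0.5],"dr": [0,0,0]},
], grip=1, squeeze=5)

```text
t: 1.13
tcp_pos: [0.3751, -0.3225, 0.2383]
orientation: [0.701, 0.091, -0.701, 0.091]
force: [1.0, -0.4, 0.0]
grip_width: 0.0334
```

>>> apply_moves([
  {"xyz": [0.9,1.1,0],"dr": [0,0,0]},
  {"xyz": [1.8,2.3,0],"dr": [0,0,0]},
  {"xyz": [2.7,3.5,0],"dr": [0,0,0]},
  {"xyz": [3.6,4.7,-0.3],"dr": [0,0,0]},
  {"xyz": [4.5,5.8,-0.8],"dr": [0,0,0]},
  {"xyz": [5.2,6.8,-1.4],"dr": [0,0,0]},
  {"xyz": [5.84,7.66,-2.0],"dr": [0,0,0]},
  {"xyz": [5.84,7.66,-2.5],"dr": [0,0,0]},
  {"xyz": [5.84,7.66,-2.7],"dr": [0,0,0]},
  {"xyz": [5.84,7.66,-2.7],"dr": [0,0,0]},
])

```text
t: 1.97
tcp_pos: [0.5199, -0.1326, 0.1697]
orientation: [-0.701, -0.091, 0.702, -0.091]
force: [-0.5, -0.2, 0.4]
grip_width: 0.0007
```

Run:
```python
from h import *
for n in("scene","top"):
    im,d=snapshot(n)
    for k in range(0,360,20):
        a=np.radians(k);p=w2px(n,[.576+.112*np.cos(a),-.0355+.112*np.sin(a),.127]);cv2.circle(im,(int(round(p[0])),int(round(p[1]))),1,(0,0,255),-1)
    o=get_obs();p=np.array(o["tcp_pos"])-[0,0,.011];q=w2px(n,p);cv2.circle(im,tuple(int(round(x)) for x in q),2,(0,255,0),-1)
    c=im[90:240,130:330] if n=="scene" else im[130:280,190:390]
    cv2.imwrite(f"pics/{n}2.png",cv2.resize(c,(800,600),interpolation=3))
print(o["tcp_pos"],o["force"],o["grip_width"],o["joints"])
```

```text
[ 0.52024658 -0.13348128  0.17111967] [-0.05031699 -0.45686666  0.77933621] 8.05987721392239e-05 [-3.74097375e-01  4.32708084e-01  1.83701714e+00 -1.72445933e-04
  8.71571604e-01  9.39784006e-01]
```

View pics/scene2.png

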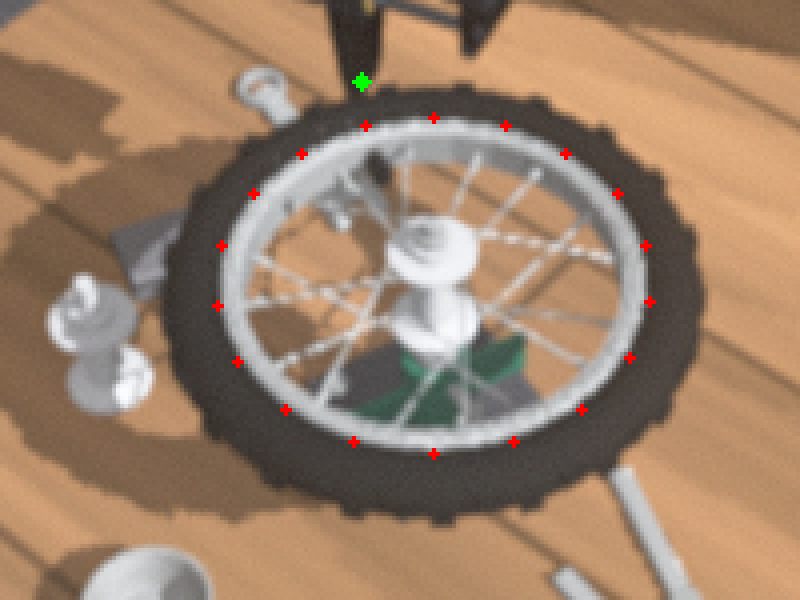

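View pics/top2.png

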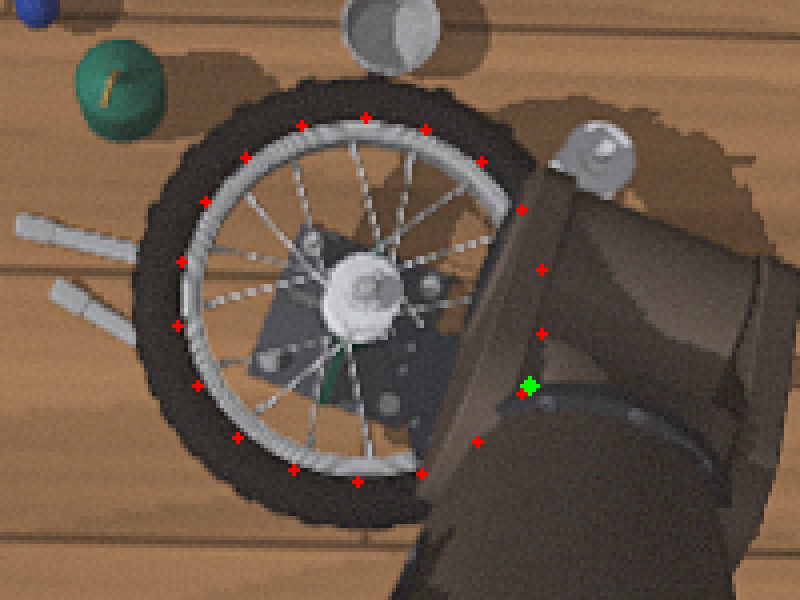

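>>> apply_moves([
  {"xyz": [0,0,-0.3],"dr": [0,0,0]},
  {"xyz": [0,0,-0.6],"dr": [0,0,0]},
  {"xyz": [0,0,-0.8],"dr": [0,0,0]},
  {"xyz": [0,0,-0.9],"dr": [0,0,0]},
  {"xyz": [0,0,-1.0],"dr": [0,0,0]},
  {"xyz": [0,0,-1.05],"dr": [0,0,0]},
  {"xyz": [0,0,-1.1],"dr": [0,0,0]},
  {"xyz": [0,0,-1.1],"dr": [0,0,0]},
])

```text
t: 2.73
tcp_pos: [0.5204, -0.1328, 0.143]
orientation: [-0.701, -0.091, 0.701, -0.091]
force: [-0.8, 0.3, -0.2]
grip_width: 0.0004
```

>>> apply_moves([
  {"xyz": [0,0,-0.02],"dr": [0,0,0]},
  {"xyz": [0,0,-0.04],"dr": [0,0,0]},
  {"xyz": [0,0,-0.06],"dr": [0,0,0]},
  {"xyz": [0,0,-0.06],"dr": [0,0,0]},
])

```text
t: 3.07
tcp_pos: [0.5204, -0.1329, 0.1417]
orientation: [0.701, 0.091, -0.701, 0.091]
force: [-0.8, -0.2, 2.6]
grip_width: 0.0003
```

>>> apply_moves([
  {"xyz": [0,0,-0.02],"dr": [0,0,0]},
  {"xyz": [0,0,-0.04],"dr": [0,0,0]},
  {"xyz": [0,0,-0.04],"dr": [0,0,0]},
  {"xyz": [0,0,-0.04],"dr": [0,0,0]},
])

```text
t: 3.4
tcp_pos: [0.5204, -0.1329, 0.1408]
orientation: [0.701, 0.091, -0.701, 0.091]
force: [-1.0, -1.0, 3.3]
grip_width: 0.0006
```

Run:
```python
from h import *
print(get_obs()['force'],get_obs()['tcp_pos'])
# path in unit increments, 30deg per call, 3deg per row
f=lambda d:np.array([np.cos(np.radians(d)),np.sin(np.radians(d))])*.112/.025
for k in range(13):
    s=-120-30*k
    print(s,[[round(float(x),2) for x in f(s-3*j)-f(s)] for j in range(1,11)])
```

```text
[-0.95811724 -0.96948594  3.33688903] [ 0.52041084 -0.13292623  0.14076087]
-120 [[-0.2, 0.12], [-0.39, 0.26], [-0.58, 0.4], [-0.76, 0.55], [-0.93, 0.71], [-1.09, 0.88], [-1.24, 1.06], [-1.38, 1.25], [-1.52, 1.44], [-1.64, 1.64]]
-150 [[-0.11, 0.21], [-0.21, 0.42], [-0.3, 0.63], [-0.38, 0.86], [-0.45, 1.08], [-0.5, 1.31], [-0.55, 1.54], [-0.58, 1.77], [-0.59, 2.01], [-0.6, 2.24]]
-180 [[0.01, 0.23], [0.02, 0.47], [0.06, 0.7], [0.1, 0.93], [0.15, 1.16], [0.22, 1.38], [0.3, 1.61], [0.39, 1.82], [0.49, 2.03], [0.6, 2.24]]
-210 [[0.12, 0.2], [0.26, 0.39], [0.4, 0.58], [0.55, 0.76], [0.71, 0.93], [0.88, 1.09], [1.06, 1.24], [1.25, 1.38], [1.44, 1.52], [1.64, 1.64]]
-240 [[0.21, 0.11], [0.42, 0.21], [0.63, 0.3], [0.86, 0.38], [1.08, 0.45], [1.31, 0.5], [1.54, 0.55], [1.77, 0.58], [2.01, 0.59], [2.24, 0.6]]
-270 [[0.23, -0.01], [0.47, -0.02], [0.7, -0.06], [0.93, -0.1], [1.16, -0.15], [1.38, -0.22], [1.61, -0.3], [1.82, -0.39], [2.03, -0.49], [2.24, -0.6]]
-300 [[0.2, -0.12], [0.39, -0.26], [0.58, -0.4], [0.76, -0.55], [0.93, -0.71], [1.09, -0.88], [1.24, -1.06], [1.38, -1.25], [1.52, -1.44
[... 265 characters left out ...]
.38], [-0.3, -1.61], [-0.39, -1.82], [-0.49, -2.03], [-0.6, -2.24]]
-390 [[-0.12, -0.2], [-0.26, -0.39], [-0.4, -0.58], [-0.55, -0.76], [-0.71, -0.93], [-0.88, -1.09], [-1.06, -1.24], [-1.25, -1.38], [-1.44, -1.52], [-1.64, -1.64]]
-420 [[-0.21, -0.11], [-0.42, -0.21], [-0.63, -0.3], [-0.86, -0.38], [-1.08, -0.45], [-1.31, -0.5], [-1.54, -0.55], [-1.77, -0.58], [-2.01, -0.59], [-2.24, -0.6]]
-450 [[-0.23, 0.01], [-0.47, 0.02], [-0.7, 0.06], [-0.93, 0.1], [-1.16, 0.15], [-1.38, 0.22], [-1.61, 0.3], [-1.82, 0.39], [-2.03, 0.49], [-2.24, 0.6]]
-480 [[-0.2, 0.12], [-0.39, 0.26], [-0.58, 0.4], [-0.76, 0.55], [-0.93, 0.71], [-1.09, 0.88], [-1.24, 1.06], [-1.38, 1.25], [-1.52, 1.44], [-1.64, 1.64]]
```

>>> apply_moves([
  {"xyz": [-0.2,0.12,-0.01]},
  {"xyz": [-0.39,0.26,-0.02]},
  {"xyz": [-0.58,0.4,-0.02]},
  {"xyz": [-0.76,0.55,-0.02]},
  {"xyz": [-0.93,0.71,-0.02]},
  {"xyz": [-1.09,0.88,-0.02]},
  {"xyz": [-1.24,1.06,-0.02]},
  {"xyz": [-1.38,1.25,-0.02]},
  {"xyz": [-1.52,1.44,-0.02]},
  {"xyz": [-1.64,1.64,-0.02]},
])

```text
invalid input
```

>>> apply_moves([
  {"xyz": [-0.2,0.12,-0.01],"dr": [0,0,0]},
  {"xyz": [-0.39,0.26,-0.02],"dr": [0,0,0]},
  {"xyz": [-0.58,0.4,-0.02],"dr": [0,0,0]},
  {"xyz": [-0.76,0.55,-0.02],"dr": [0,0,0]},
  {"xyz": [-0.93,0.71,-0.02],"dr": [0,0,0]},
  {"xyz": [-1.09,0.88,-0.02],"dr": [0,0,0]},
  {"xyz": [-1.24,1.06,-0.02],"dr": [0,0,0]},
  {"xyz": [-1.38,1.25,-0.02],"dr": [0,0,0]},
  {"xyz": [-1.52,1.44,-0.02],"dr": [0,0,0]},
  {"xyz": [-1.64,1.64,-0.02],"dr": [0,0,0]},
])

```text
t: 4.23
tcp_pos: [0.479, -0.0914, 0.1402]
orientation: [-0.701, -0.091, 0.701, -0.091]
force: [2.0, -2.3, 5.2]
grip_width: 0.0007
```

>>> apply_moves([
  {"xyz": [-0.11,0.21,0],"dr": [0,0,0]},
  {"xyz": [-0.21,0.42,0],"dr": [0,0,0]},
  {"xyz": [-0.3,0.63,0],"dr": [0,0,0]},
  {"xyz": [-0.38,0.86,0],"dr": [0,0,0]},
  {"xyz": [-0.45,1.08,0],"dr": [0,0,0]},
  {"xyz": [-0.5,1.31,0],"dr": [0,0,0]},
  {"xyz": [-0.55,1.54,0],"dr": [0,0,0]},
  {"xyz": [-0.58,1.77,0],"dr": [0,0,0]},
  {"xyz": [-0.59,2.01,0],"dr": [0,0,0]},
  {"xyz": [-0.6,2.24,0],"dr": [0,0,0]},
])

```text
t: 5.07
tcp_pos: [0.4642, -0.0352, 0.1401]
orientation: [-0.701, -0.091, 0.701, -0.091]
force: [0.4, -2.7, 4.8]
grip_width: 0.0005
```

>>> apply_moves([
  {"xyz": [0.01,0.23,0],"dr": [0,0,0]},
  {"xyz": [0.02,0.47,0],"dr": [0,0,0]},
  {"xyz": [0.06,0.7,0],"dr": [0,0,0]},
  {"xyz": [0.1,0.93,0],"dr": [0,0,0]},
  {"xyz": [0.15,1.16,0],"dr": [0,0,0]},
  {"xyz": [0.22,1.38,0],"dr": [0,0,0]},
  {"xyz": [0.3,1.61,0],"dr": [0,0,0]},
  {"xyz": [0.39,1.82,0],"dr": [0,0,0]},
  {"xyz": [0.49,2.03,0],"dr": [0,0,0]},
  {"xyz": [0.6,2.24,0],"dr": [0,0,0]},
])

```text
t: 5.9
tcp_pos: [0.4795, 0.0207, 0.1401]
orientation: [-0.701, -0.091, 0.701, -0.091]
force: [-0.8, -2.5, 3.0]
grip_width: 0.0006
```

>>> apply_moves([
  {"xyz": [0.12,0.2,-0.01],"dr": [0,0,0]},
  {"xyz": [0.26,0.39,-0.02],"dr": [0,0,0]},
  {"xyz": [0.4,0.58,-0.02],"dr": [0,0,0]},
  {"xyz": [0.55,0.76,-0.02],"dr": [0,0,0]},
  {"xyz": [0.71,0.93,-0.02],"dr": [0,0,0]},
  {"xyz": [0.88,1.09,-0.02],"dr": [0,0,0]},
  {"xyz": [1.06,1.24,-0.02],"dr": [0,0,0]},
  {"xyz": [1.25,1.38,-0.02],"dr": [0,0,0]},
  {"xyz": [1.44,1.52,-0.02],"dr": [0,0,0]},
  {"xyz": [1.64,1.64,-0.02],"dr": [0,0,0]},
])

```text
t: 6.73
tcp_pos: [0.5208, 0.0615, 0.1397]
orientation: [-0.701, -0.091, 0.701, -0.091]
force: [-1.3, -2.3, 3.8]
grip_width: 0.0008
```

>>> apply_moves([
  {"xyz": [0.21,0.11,0],"dr": [0,0,0]},
  {"xyz": [0.42,0.21,-0.01],"dr": [0,0,0]},
  {"xyz": [0.63,0.3,-0.01],"dr": [0,0,0]},
  {"xyz": [0.86,0.38,-0.01],"dr": [0,0,0]},
  {"xyz": [1.08,0.45,-0.01],"dr": [0,0,0]},
  {"xyz": [1.31,0.5,-0.01],"dr": [0,0,0]},
  {"xyz": [1.54,0.55,-0.01],"dr": [0,0,0]},
  {"xyz": [1.77,0.58,-0.01],"dr": [0,0,0]},
  {"xyz": [2.01,0.59,-0.01],"dr": [0,0,0]},
  {"xyz": [2.24,0.6,-0.01],"dr": [0,0,0]},
])

```text
t: 7.57
tcp_pos: [0.5769, 0.0762, 0.1394]
orientation: [-0.701, -0.091, 0.701, -0.091]
force: [-3.2, -1.0, 4.0]
grip_width: 0.0008
```

Run:
```python
from h import *
im,d=snapshot("top");im2,_=snapshot("scene")
c=np.hstack([cv2.resize(im[130:280,190:340],(400,400)),cv2.resize(im2[100:230,150:320],(400,400))])
cv2.imwrite("pics/mid.png",c)
```

```text
(no output)
```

View pics/mid.png

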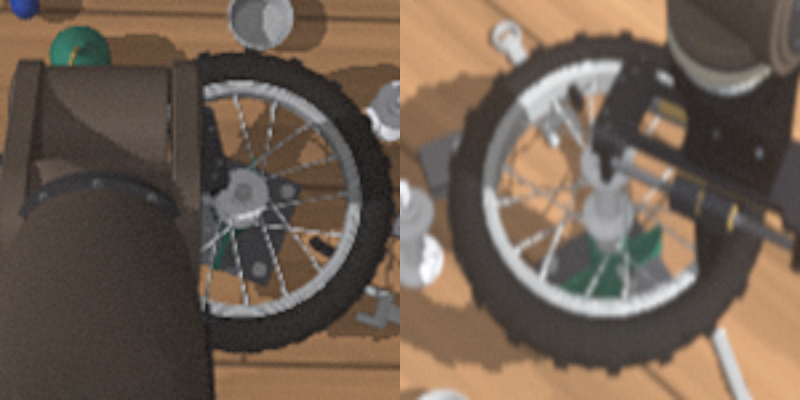

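>>> apply_moves([
  {"xyz": [0.23,-0.01,0],"dr": [0,0,0]},
  {"xyz": [0.47,-0.02,0],"dr": [0,0,0]},
  {"xyz": [0.7,-0.06,0],"dr": [0,0,0]},
  {"xyz": [0.93,-0.1,0],"dr": [0,0,0]},
  {"xyz": [1.16,-0.15,0],"dr": [0,0,0]},
  {"xyz": [1.38,-0.22,0],"dr": [0,0,0]},
  {"xyz": [1.61,-0.3,0],"dr": [0,0,0]},
  {"xyz": [1.82,-0.39,0],"dr": [0,0,0]},
  {"xyz": [2.03,-0.49,0],"dr": [0,0,0]},
  {"xyz": [2.24,-0.6,0],"dr": [0,0,0]},
])

```text
t: 8.5
tcp_pos: [0.6329, 0.061, 0.1394]
orientation: [0.701, 0.091, -0.701, 0.091]
force: [-4.1, 2.7, 5.4]
grip_width: 0.0003
```

>>> apply_moves([
  {"xyz": [0.2,-0.12,0.01],"dr": [0,0,0]},
  {"xyz": [0.39,-0.26,0.01],"dr": [0,0,0]},
  {"xyz": [0.58,-0.4,0.01],"dr": [0,0,0]},
  {"xyz": [0.76,-0.55,0.01],"dr": [0,0,0]},
  {"xyz": [0.93,-0.71,0.01],"dr": [0,0,0]},
  {"xyz": [1.09,-0.88,0.01],"dr": [0,0,0]},
  {"xyz": [1.24,-1.06,0.01],"dr": [0,0,0]},
  {"xyz": [1.38,-1.25,0.01],"dr": [0,0,0]},
  {"xyz": [1.52,-1.44,0.01],"dr": [0,0,0]},
  {"xyz": [1.64,-1.64,0.01],"dr": [0,0,0]},
])

```text
t: 9.33
tcp_pos: [0.6738, 0.0197, 0.1397]
orientation: [0.701, 0.091, -0.701, 0.091]
force: [-1.4, 3.1, 3.8]
grip_width: 0.0007
```

>>> apply_moves([
  {"xyz": [0.11,-0.21,0],"dr": [0,0,0]},
  {"xyz": [0.21,-0.42,0],"dr": [0,0,0]},
  {"xyz": [0.3,-0.63,0],"dr": [0,0,0]},
  {"xyz": [0.38,-0.86,0],"dr": [0,0,0]},
  {"xyz": [0.45,-1.08,0],"dr": [0,0,0]},
  {"xyz": [0.5,-1.31,0],"dr": [0,0,0]},
  {"xyz": [0.55,-1.54,0],"dr": [0,0,0]},
  {"xyz": [0.58,-1.77,0],"dr": [0,0,0]},
  {"xyz": [0.59,-2.01,0],"dr": [0,0,0]},
  {"xyz": [0.6,-2.24,0],"dr": [0,0,0]},
])

```text
t: 10.17
tcp_pos: [0.6884, -0.0365, 0.1397]
orientation: [0.701, 0.091, -0.701, 0.091]
force: [0.2, 3.5, 4.8]
grip_width: 0.0005
```

>>> apply_moves([
  {"xyz": [-0.01,-0.23,0],"dr": [0,0,0]},
  {"xyz": [-0.02,-0.47,0],"dr": [0,0,0]},
  {"xyz": [-0.06,-0.7,0],"dr": [0,0,0]},
  {"xyz": [-0.1,-0.93,0],"dr": [0,0,0]},
  {"xyz": [-0.15,-1.16,0],"dr": [0,0,0]},
  {"xyz": [-0.22,-1.38,0],"dr": [0,0,0]},
  {"xyz": [-0.3,-1.61,0],"dr": [0,0,0]},
  {"xyz": [-0.39,-1.82,0],"dr": [0,0,0]},
  {"xyz": [-0.49,-2.03,0],"dr": [0,0,0]},
  {"xyz": [-0.6,-2.24,0],"dr": [0,0,0]},
])

```text
t: 11.0
tcp_pos: [0.6731, -0.0924, 0.1397]
orientation: [0.701, 0.091, -0.701, 0.091]
force: [1.2, 3.5, 4.2]
grip_width: 0.0006
```

>>> apply_moves([
  {"xyz": [-0.12,-0.2,0],"dr": [0,0,0]},
  {"xyz": [-0.26,-0.39,0],"dr": [0,0,0]},
  {"xyz": [-0.4,-0.58,0],"dr": [0,0,0]},
  {"xyz": [-0.55,-0.76,0],"dr": [0,0,0]},
  {"xyz": [-0.71,-0.93,0],"dr": [0,0,0]},
  {"xyz": [-0.88,-1.09,0],"dr": [0,0,0]},
  {"xyz": [-1.06,-1.24,0],"dr": [0,0,0]},
  {"xyz": [-1.25,-1.38,0],"dr": [0,0,0]},
  {"xyz": [-1.44,-1.52,0],"dr": [0,0,0]},
  {"xyz": [-1.64,-1.64,0],"dr": [0,0,0]},
])

```text
t: 11.83
tcp_pos: [0.6318, -0.1332, 0.1396]
orientation: [-0.701, -0.091, 0.701, -0.091]
force: [1.9, 1.4, 2.9]
grip_width: 0.0004
```

>>> apply_moves([
  {"xyz": [-0.21,-0.11,0],"dr": [0,0,0]},
  {"xyz": [-0.42,-0.21,-0.01],"dr": [0,0,0]},
  {"xyz": [-0.63,-0.3,-0.01],"dr": [0,0,0]},
  {"xyz": [-0.86,-0.38,-0.01],"dr": [0,0,0]},
  {"xyz": [-1.08,-0.45,-0.01],"dr": [0,0,0]},
  {"xyz": [-1.31,-0.5,-0.01],"dr": [0,0,0]},
  {"xyz": [-1.54,-0.55,-0.01],"dr": [0,0,0]},
  {"xyz": [-1.77,-0.58,-0.01],"dr": [0,0,0]},
  {"xyz": [-2.01,-0.59,-0.01],"dr": [0,0,0]},
  {"xyz": [-2.24,-0.6,-0.01],"dr": [0,0,0]},
])

```text
t: 12.67
tcp_pos: [0.5758, -0.148, 0.1395]
orientation: [0.701, 0.091, -0.701, 0.091]
force: [3.2, 0.8, 3.3]
grip_width: 0.0006
```

>>> apply_moves([
  {"xyz": [-0.23,0.01,0],"dr": [0,0,0]},
  {"xyz": [-0.47,0.02,0],"dr": [0,0,0]},
  {"xyz": [-0.7,0.06,0],"dr": [0,0,0]},
  {"xyz": [-0.93,0.1,0],"dr": [0,0,0]},
  {"xyz": [-1.16,0.15,0],"dr": [0,0,0]},
  {"xyz": [-1.38,0.22,0],"dr": [0,0,0]},
  {"xyz": [-1.61,0.3,0],"dr": [0,0,0]},
  {"xyz": [-1.82,0.39,0],"dr": [0,0,0]},
  {"xyz": [-2.03,0.49,0],"dr": [0,0,0]},
  {"xyz": [-2.24,0.6,0],"dr": [0,0,0]},
])

```text
t: 13.5
tcp_pos: [0.5199, -0.1327, 0.1395]
orientation: [0.701, 0.091, -0.701, 0.091]
force: [4.3, -1.7, 5.1]
grip_width: 0.0006
```

>>> apply_moves([
  {"xyz": [-0.1,0.06,0],"dr": [0,0,0]},
  {"xyz": [-0.2,0.12,0],"dr": [0,0,0]},
  {"xyz": [-0.2,0.12,0],"dr": [0,0,0]},
  {"xyz": [-0.2,0.12,0],"dr": [0,0,0]},
  {"xyz": [-0.2,0.12,0.2],"dr": [0,0,0]},
  {"xyz": [-0.2,0.12,0.8],"dr": [0,0,0]},
  {"xyz": [-0.2,0.12,1.8],"dr": [0,0,0]},
  {"xyz": [-0.2,0.12,3.0],"dr": [0,0,0]},
  {"xyz": [-0.2,0.12,4.0],"dr": [0,0,0]},
  {"xyz": [-0.2,0.12,4.0],"dr": [0,0,0]},
])

```text
t: 14.33
tcp_pos: [0.5163, -0.1301, 0.2435]
orientation: [0.703, 0.09, -0.7, 0.092]
force: [-0.1, -0.2, 1.5]
grip_width: 0.0001
```

>>> apply_moves([
  {"xyz": [-0.5,-1,0],"dr": [0,0,0]},
  {"xyz": [-1,-2,0],"dr": [0,0,0]},
  {"xyz": [-1.5,-3,0],"dr": [0,0,0]},
  {"xyz": [-2,-4,0],"dr": [0,0,0]},
  {"xyz": [-2.5,-5,0],"dr": [0,0,0]},
  {"xyz": [-3,-6,0],"dr": [0,0,0]},
  {"xyz": [-3.5,-7,0],"dr": [0,0,0]},
  {"xyz": [-4,-8,0],"dr": [0,0,0]},
  {"xyz": [-4,-8,0],"dr": [0,0,0]},
])

```text
t: 15.08
tcp_pos: [0.4133, -0.3327, 0.2384]
orientation: [-0.701, -0.09, 0.702, -0.089]
force: [0.3, 0.3, 0.0]
grip_width: 0.0005
```

Run:
```python
from h import *
im,d=snapshot("top");im2,_=snapshot("scene")
c=np.hstack([cv2.resize(im[130:280,190:340],(400,400)),cv2.resize(im2[100:230,150:320],(400,400))])
a=cv2.imread("pics/top1.png");b=cv2.imread("pics/scene1.png")
e=np.hstack([cv2.resize(a[130:280,190:340],(400,400)),cv2.resize(b[100:230,150:320],(400,400))])
cv2.imwrite("pics/end.png",cv2.resize(np.vstack([e,c]),(600,600)))
```

```text
(no output)
```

View pics/end.png

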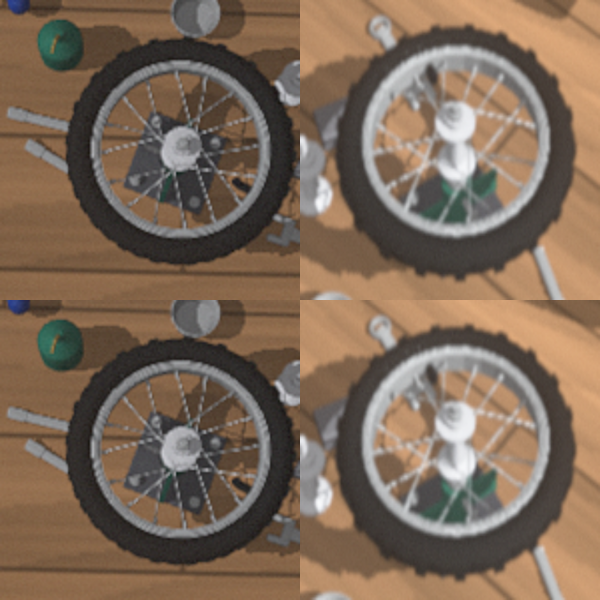

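```bash
python3 -c "
from bench import *
print(job_done(), get_obs()['t'])"
```

```text
the job is handed in; nothing more can be done
the job is handed in; nothing more can be done
```

I ran the closed fingertips once clockwise round the tyre's edge, from the valve back to it and about 3° past. I then lifted clear and handed the job in at about 15 s of the 67 s allowed; no verdict was reported.

- **Force:** at the readings taken every 30° the upward force was about 3 to 5.4 N and the sideways pull stayed below 5 N. I have no readings in between, but the commanded height stayed within about 1 mm all the way round.
- **Wheel and tools:** the pictures before and after show the valve, wheel and nearby tools in the same places. At the halfway check the valve was about 1 pixel from where it started.
- **Disagreement:** the two cameras put the wheel's centre up to about 7 mm apart, so I used a value between them. The valve direction, about -120° from the world x axis, agreed to 1°. The error is well inside the 22 mm tolerance.

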